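Load a bottle into the spring-return carousel

TASK

Wind the carousel by its red crank handle, counter-clockwise from above against its return spring, until the one bay that holds no bottle stands at the yellow loading pointer, and while holding it there push the handle down to lock it: feel for the hidden lock hole, which lies only roughly where the bay meets the pointer. Once it is locked, stand the blue-labelled dropper bottle upright in that bay, on its black pad, and let go, leaving the carousel locked and the other two bottles standing in their bays.

Things in the scene. Friction and masses are not known exactly. Their poses are not given: they have to be found in the camera images.
- carousel_base: fixed white round base, 276 mm diameter, 12 mm high; origin under its centre, on the worktop and on the carousel's vertical axis; its -x axis points at the yellow loading pointer on the rim (robot side). A steel wire guard covers its rear (directions -75 to 120 degrees from its +x, radius 74 to 133 mm, top at 110 mm), so bottles cannot be put into bays there
- load_point (a point): on the base, 100 mm from the axis toward the yellow pointer, 22 mm above the worktop (the height of the bay floors): where the centre of a bay stands when it is exactly at the pointer
- carousel (a joint): carousel angle, rad, growing counter-clockwise from above; 0 is its spring home against a stop, 4.15 the far stop. The bays reach the pointer at 1.40, 2.62 and 3.84 rad. Return spring about 0.02 N m at home rising to 0.14 N m at the far stop, plus damping 0.1 N m per rad/s: let go unlocked, it turns back home in a few seconds
- plunger (a joint): how far the red crank handle is pushed down, m: 0 up, 0.014 down and locked. It stays where it is left; 4 N slides it down or up. Its hidden pin is blocked 3 to 7 mm down by an index ring unless over a lock hole. One hole per bay, but the whole ring is clamped up to 0.18 rad off, either way, from the angles where the bays reach the pointer; within 0.05 rad of a hole the round pin tip slips in
- handle_top (a point): centre of the top of the crank handle: upright red round grip, 20 mm diameter, 65 mm long, 45 mm from the axis (at home in direction -150 degrees from the base's +x), its top 175 mm above the worktop when up. The grip spins freely about its own axis, so the fingers need not turn while cranking
- bay_pad: black square rubber pad, 28 x 28 x 3 mm, loose, lying on the floor of the one bay without a bottle; origin at the centre of its underside
- blue_bottle: white dropper bottle with a blue band and a black dropper cap, standing alone on the worktop left of the carousel, nearer the robot than the tray and than any other bottle there; 74 mm high; body about 21 to 25 mm wide up to 36 mm, black collar 16 mm wide up to 48 mm, bulb 12 mm wide above; origin at the centre of its underside, z up
- red_bottle: dropper bottle of the same shape with a red band, standing in a bay; origin at the centre of its underside, z up
- orange_bottle: dropper bottle of the same shape with an orange band, standing in a bay; origin at the centre of its underside, z up
- axis_top (a point): on the axis, at the top of the blue hub (128 mm diameter, 85 mm above the worktop). Round it the grey disc, 248 mm diameter, top at 22 mm, carries three square white bays: 30 mm inside, walls 4 mm thick and 26 mm high, centres 100 mm from the axis; at home they lie in directions 100, 30 and -40 degrees from the base's +x
Things that resemble listed ones, but are neither listed nor needed, are in the scene too. What is shaped like the orange_bottle but green is not meant.

How it is judged:
On the way:
1. the empty bay stands at the loading pointer (pad within 30 mm of load_point) and the handle is pushed down and locked (over 10 mm), the blue bottle still outside the carousel (value of joint plunger above 0.01 m and horizontal distance between bay_pad and load_point below 0.03 m and horizontal distance between blue_bottle and carousel_base above 0.15 m), for 0.3 s.
At the end, for the whole second after the job is handed in: Locked (handle over 10 mm down), the pad within 30 mm of load_point; the blue bottle still, upright within 0.12 rad, centred within 10 mm on the pad, its underside below 30 mm; red and orange bottles upright within 0.12 rad on their bay floors (below 26 mm, within 120 mm of the axis) (value of joint plunger above 0.01 m and horizontal distance between bay_pad and load_point below 0.03 m and horizontal distance between blue_bottle and bay_pad below 0.01 m and height (world z) of blue_bottle below 0.03 m and angle between each of blue_bottle, red_bottle, orange_bottle's own z axis and vertical below 0.12 rad and linear speed of blue_bottle below 0.02 m/s and height (world z) of each of red_bottle, orange_bottle below 0.026 m and horizontal distance between each of red_bottle, orange_bottle and carousel_base below 0.12 m); the robot touches nothing.
It fails at once if the red or orange bottle is tipped over or taken out (angle between any of red_bottle, orange_bottle's own z axis and vertical above 0.6 rad or height (world z) of any of red_bottle, orange_bottle above 0.05 m).
It also fails if it takes over 67 s, if anything falls off the work surface, if the arm or the gripper's body presses on something with over 40 N, if the wrist force passes 120 N, or if a joint passes its speed limit or range.

ROBOT

A 7-joint arm with a two-finger parallel gripper is mounted at the origin on a cart in front of the work surface, level with it; the furniture and walls round the work are solid. World frame = base frame: x ahead of the robot, y to its left, z up, the work surface at z = 0. Lengths are in m, angles in rad, forces in N, time in s.
With the tool pointing down it reaches from about 0.425 to 0.825 m from the base axis. Payload 3.6 kg.
Tool frame: the origin (TCP) lies midway between the tips of the shut fingers; the grasp point (between the pads) lies manip.grip_depth behind it (manip.grip_depth is the distance from the TCP to the grasp point, in m); z points along the fingers, y is the line along which they close (so a half turn about z gives the same grasp; the last joint's range is limited). The gripper opens to 93 mm and grips with 3 to 60 N. Pads are 15 mm wide; open, the fingers measure 128 mm over their backs; the gripper's body (75 mm by 188 mm) begins 65 mm behind the grasp point.
Start: joints at [1.091, 0.615, -0.013, 1.423, 0.008, 1.103, -0.04], TCP at [0.285, -0.584, 0.219] pointing down, gripper open.
Joint ranges: [-3.12, 3.12], [-0.3, 2.06], [-1.34, 1.32], [0.26, 2.42], [-1.36, 4.5], [0.01, 1.98], [-2.84, 2.84]. Speed limits (rad/s): [2.79, 2.79, 3.14, 3.14, 3.14, 3.14, 3.14].

INTERFACE

Orientations are given as a unit quaternion [w, x, y, z].
In Python, from workcell import manip gives the robot as it stands.
- The arm moves only by the tool servo_tool, never from a script. Its arguments are lists of equal length, an entry for each row: "hand": the closure, from 0 (fully open) to 1 (shut); "dp": the shift along the tool's x, y, z scaled (see below), a list of three; "angular": the turn, a rotation vector about the tool's x, y, z scaled (see below), a list of three. A call has exactly 5 rows; each row is the pose to reach, as a shift and turn from the pose commanded when the call began, along the tool's axes at that moment; what a row does not reach only later rows make up. The controller multiplies each number of a shift by 0.5 m and each number of a turn by 90 degrees. A row lasts 1/12 s, in which the tool goes at most 41.7 mm and 7.16 degrees, less where a joint would pass 70% of its speed; a pose out of reach is approached as far as the arm can. A call with a number of a shift or a turn outside -1 to 1 is refused whole. A call with a gripper value outside its range is refused whole. The fingers move at their own pace and stop on an object; "newtons" is the grip in N (left out, the last holds). Time passes only in rows, so rows that repeat a pose let the fingers close, or fill a call up. It gives the time, the measured TCP pose, the force, the opening and the grip force at its end, in the units of the state.
- manip.get_state(): the state, without advancing time (a new reading comes with each control period).
- manip.get_image(name): name is "side" or "top"; returns (picture, depth): 384x512x3 uint8, red, green, blue; 384x512 float32, m along the optical axis (not along the pixel's ray), 0 where there is no reading.
- manip.calibration(name): a dict with "camera_matrix" (3x3 intrinsics, pixels), "rvec" (rotation vector, rad) and "tvec" (3), from world to camera coordinates, as OpenCV has them. Camera axes: x right, y down, z forward; pixel columns grow to the right and rows downward; lengths in m; the calibration is good to about 2 mm. A picture is of the moment at which its call begins. calibration takes no time and is no camera call.
- manip.job_done(): hands the job in; it is judged then, once.
The state is a dict: "clock": time; "qpos": joint angles; "joint_vel": joint speeds; "joint_efforts": joint torques, N m; "tcp_pos": TCP position; "tool_rot": TCP orientation; "force": force on the tool from outside, world axes, zero at the start; "moment": the same for the moment, N m; "grip_width": opening from 0.0 (shut) to 1.0 (fully open); "finger_force": force on a finger pad.
Only numpy, scipy, OpenCV 4.12 (cv2) and the standard library are available. Lean on these libraries where they do the work, as an engineer would, in place of code of your own. Each camera call takes 0.05 s, during which the arm holds its last target. There are 200 camera calls.

## Working session

There is one attempt and no reset: what is moved stays moved. The work goes in short steps, Python scripts to look and compute and a tool call to move; the robot and the scene stay as the last step left them, time stands still between calls to the robot, and variables do not carry over. Pictures are saved under pics/ and viewed, at most 10 in all, crops included, and the job is handed in when it is done.

Besides the shell and the picture viewer there is one more tool, called after "Emit:" as name(argument=value, ...) on one line, values as JSON. servo_tool: Moves the arm, as the interface text tells. Its arguments: {"type":"object","properties":{"hand":{"type":"array"},"dp":{"type":"array"},"angular":{"type":"array"},"newtons":{"type":"number"}},"required":["hand","dp","angular"]}

```bash
mkdir -p pics; ls; cat > h.py <<'E'
import numpy as np, cv2
from workcell import manip
def cam(n):
    c=manip.calibration(n); K=np.array(c["camera_matrix"]); R=cv2.Rodrigues(np.array(c["rvec"],float))[0]; t=np.array(c["tvec"],float).ravel()
    return K,R,t
def ray(n,u,v,z):
    K,R,t=cam(n); d=R.T@np.linalg.inv(K)@np.array([u,v,1.]); o=-R.T@t
    return o+d*(z-o[2])/d[2]
def cloud(n,dep):
    K,R,t=cam(n); v,u=np.mgrid[:dep.shape[0],:dep.shape[1]]
    p=np.stack([u,v,np.ones_like(u)],-1)@np.linalg.inv(K).T*dep[...,None]
    return (p-t)@R
def grab(n,tag):
    im,d=manip.get_image(n); cv2.imwrite(f"pics/{tag}.png",im[...,::-1]); np.savez(f"pics/{tag}.npz",im=im,d=d); return im,d
def blobs(n,im,d,lo,hi,amin=15):
    hsv=cv2.cvtColor(im,cv2.COLOR_RGB2HSV); m=cv2.inRange(hsv,np.array(lo),np.array(hi)); P=cloud(n,d)
    k,l,s,c=cv2.connectedComponentsWithStats(m)
    for i in range(1,k):
        if s[i,4]>=amin:
            q=P[(l==i)&(d>0)]; print(n,s[i].tolist(),c[i].round(1),np.median(q,0).round(3),"zmax",q[:,2].max().round(3))
E
python3 - <<'E'
from h import *
s=manip.get_state(); print({k:np.round(v,3) for k,v in s.items()}, manip.grip_depth)
for n in("top","side"):
    im,d=grab(n,n+"0"); K,R,t=cam(n); print(n,(-R.T@t).round(3),R[2].round(2))
    for nm,lo,hi in(("red",(0,120,60),(6,255,255)),("red2",(172,120,60),(180,255,255)),("orange",(8,130,80),(18,255,255)),("yellow",(22,120,80),(35,255,255)),("blue",(98,110,50),(125,255,255))):
        print(nm);blobs(n,im,d,lo,hi)
E
```

```text
pics
{'clock': np.float64(0.0), 'qpos': array([ 1.09 ,  0.616, -0.013,  1.425,  0.008,  1.103, -0.04 ]), 'joint_vel': array([-0.001, -0.001, -0.001, -0.   , -0.001,  0.001,  0.001]), 'joint_efforts': array([ 1.0000e-03, -4.5893e+01,  2.0900e-01, -1.6574e+01, -6.1000e-02,
        2.0000e-02,  0.0000e+00]), 'tcp_pos': array([ 0.285, -0.583,  0.217]), 'tool_rot': array([-0.001,  0.974,  0.225, -0.   ]), 'force': array([-0.176,  0.088,  0.492]), 'moment': array([-0.003,  0.023,  0.077]), 'finger_force': np.float64(0.0), 'grip_width': np.float64(1.0)} 0.0188
top [0.438 0.089 1.155] [ 0.09  0.01 -1.  ]
red
top [256, 75, 40, 27, 887] [275.6  87.7] [0.813 0.035 0.132] zmax 0.138
top [306, 193, 7, 7, 38] [308.9 195.9] [ 0.532 -0.039  0.176] zmax 0.182
red2
top [146, 134, 22, 7, 75] [156.3 137. ] [0.714 0.366 0.014] zmax 0.021
top [172, 139, 20, 6, 73] [181.7 141.4] [0.702 0.293 0.014] zmax 0.018
orange
yellow
top [300, 233, 11, 11, 76] [305.7 237.4] [ 0.434 -0.05   0.015] zmax 0.023
blue
top [475, 101, 24, 7, 99] [486.8 104. ] [ 0.713 -0.398  0.301] zmax 0.306
top [424, 117, 32, 33, 764] [439
[... 1352 characters left out ...]
-0.883  0.361] zmax 0.484
side [300, 96, 12, 10, 35] [305.7 101. ] [ 0.91  -0.923  0.15 ] zmax 0.166
side [204, 133, 14, 7, 55] [208.6 135.4] [ 0.909 -0.206  0.151] zmax 0.166
side [307, 166, 19, 11, 74] [316.1 170.9] [ 0.605 -0.368  0.033] zmax 0.042
side [251, 187, 47, 18, 247] [276.1 193.3] [ 0.567 -0.015  0.084] zmax 0.088
side [249, 196, 30, 4, 46] [261. 198.] [0.576 0.031 0.085] zmax 0.086
side [250, 201, 37, 4, 64] [267.9 203. ] [0.545 0.048 0.082] zmax 0.085
side [257, 207, 34, 19, 447] [274.2 214.8] [0.529 0.046 0.054] zmax 0.074
side [376, 238, 28, 81, 467] [384.3 279.1] [ 0.391 -0.478 -0.362] zmax -0.296
side [432, 261, 13, 22, 149] [438.  269.8] [ 0.214 -0.437 -0.255] zmax -0.249
```

View pics/top0.png

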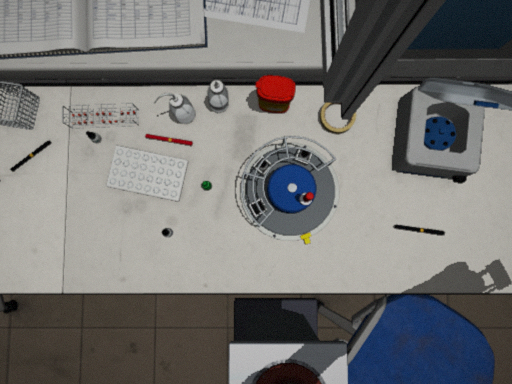

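View pics/side0.png

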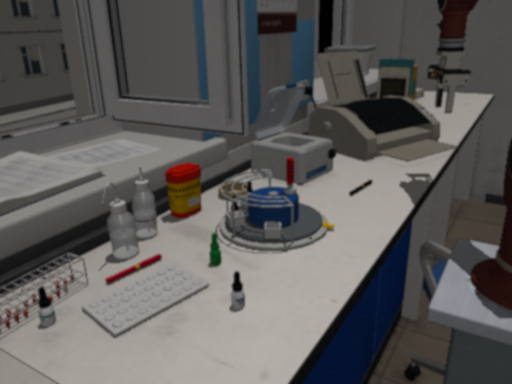

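Top view: the carousel hub is at (290,187) with the handle at (308,197) and the pointer at (306,238). Bottle candidates (top) are (167,232), (93,136) and green (206,185). The one at (167,232), side (237,290), fits: it stands alone and is nearer the robot than the tray. An enlarged crop will confirm this and show the bays.

```bash
python3 - <<'E'
from h import *
a=cv2.imread("pics/top0.png");b=cv2.imread("pics/side0.png")
f=lambda x,w,h:cv2.resize(x,(w,h),interpolation=cv2.INTER_CUBIC)
A=f(a[130:245,230:345],400,400);B=f(b[170:250,210:340],400,246); C=f(b[265:315,210:265],200,200);D=f(b[285:330,20:70],200,200)
o=np.zeros((450,800,3),np.uint8);o[:400,:400]=A;o[:246,400:]=B;o[250:450,400:600]=C;o[250:450,600:]=D
cv2.imwrite("pics/crop0.png",o)
t=np.load("pics/top0.npz");s=np.load("pics/side0.npz")
P=cloud("top",t["d"]);S=cloud("side",s["d"])
# bottle
for n,Q in(("top",P),("side",S)):
    for z0,z1 in((.02,.034),(.038,.047),(.05,.08)):
        m=(Q[...,2]>z0)&(Q[...,2]<z1)&(np.hypot(Q[...,0]-.45,Q[...,1]-.3)<.08); q=Q[m]
        if len(q): print(n,"bottle",z0,len(q),q.mean(0).round(3),q.min(0).round(3),q.max(0).round(3))
# hub: blue mask contour in top, ellipse rays on z=.085
hsv=cv2.cvtColor(t["im"],cv2.COLOR_RGB2HSV)
m=cv2.inRange(hsv,np.array((98,110,50)),np.array((125,255,255)));m[:, :230]=0;m[:,345:]=0;m[245:]=0
c=max(cv2.findContours(m,0,1)[0],key=cv2.contourArea); q=np.array([ray("top",*p[0],.085)[:2] for p in cv2.convexHull(c)])
print("hub",cv2.minEnclosingCircle(q.astype(np.float32)))
for p in((308.9,195.9),): print("handle",ray("top",*p,.175))
print("pointer",ray("top",305.7,237.4,.015),ray("side",326.9,224.9,.012))
# disc points
m=(abs(P[...,2]-.022)<.004)&(np.hypot(P[...,0]-.567,P[...,1])<.16);
# base outer rim: non-worktop heights 8..16mm
for lo,hi in((.006,.03),(.017,.027)):
    m=((P[...,2]>lo)&(P[...,2]<hi)&(np.hypot(P[...,0]-.567,P[...,1])<.16)).astype(np.uint8)
    print(lo,cv2.minEnclosingCircle(P[m>0][:,:2].astype(np.float32)))
E
```

```text
top bottle 0.02 25 [0.446 0.322 0.028] [0.435 0.316 0.021] [0.459 0.336 0.034]
top bottle 0.038 8 [0.446 0.323 0.046] [0.44  0.319 0.045] [0.453 0.335 0.047]
top bottle 0.05 27 [0.448 0.327 0.065] [0.44  0.322 0.05 ] [0.456 0.334 0.076]
side bottle 0.02 106 [0.445 0.336 0.027] [0.436 0.32  0.02 ] [0.459 0.342 0.034]
side bottle 0.038 49 [0.445 0.334 0.043] [0.44  0.32  0.038] [0.456 0.34  0.047]
side bottle 0.05 85 [0.447 0.332 0.062] [0.442 0.325 0.051] [0.455 0.337 0.074]
hub ((0.5615574717521667, -0.005617925431579351), 0.0636407732963562)
handle [ 0.53162258 -0.03870763  0.175     ]
pointer [ 0.43302738 -0.04919236  0.015     ] [ 0.43240499 -0.0463942   0.012     ]
0.006 ((0.5621551275253296, 0.005316495895385742), 0.15714897215366364)
0.017 ((0.5522087812423706, -0.005354852881282568), 0.14172855019569397)
```

View pics/crop0.png

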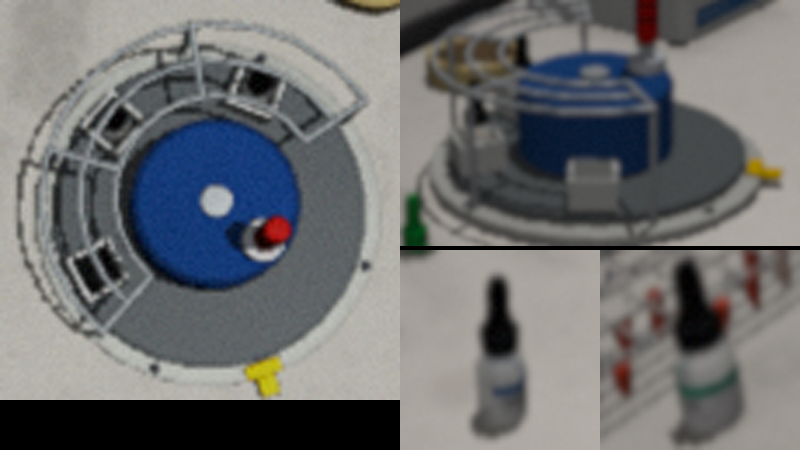

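The crop confirms that the (167,232) bottle has the blue band; the other one's band is green. The bay nearest the side camera (the 100° bay) has no bottle, so the target angle is 1.40 rad. The pointer direction is 198° in world, so base +x is at about 18°. That predicts the home handle at (0.531,-0.039), which matches the measurement.

Emit:
servo_tool(hand=[0, 0, 0, 0, 0], dp=[[0.062, -0.05, 0], [0.123, -0.1, 0], [0.185, -0.15, 0], [0.246, -0.2, 0], [0.307, -0.254, 0]], angular=[[0, 0, 0], [0, 0, 0], [0, 0, 0], [0, 0, 0], [0, 0, 0]], newtons=40)

```text
clock: 0.52
tcp_pos: [0.3676, -0.401, 0.2183]
tool_rot: [-0.0, 0.974, 0.225, -0.0]
force: [1.0, 0.7, -0.7]
grip_width: 0.996
finger_force: 0.0
```

Emit:
servo_tool(hand=[0, 0, 0, 0, 0], dp=[[0.062, -0.05, 0], [0.123, -0.1, 0], [0.185, -0.15, 0], [0.246, -0.2, 0], [0.307, -0.254, 0]], angular=[[0, 0, 0], [0, 0, 0], [0, 0, 0], [0, 0, 0], [0, 0, 0]])

```text
clock: 0.93
tcp_pos: [0.4498, -0.2197, 0.2185]
tool_rot: [-0.0, 0.974, 0.225, -0.0]
force: [0.7, 0.0, 1.2]
grip_width: 1.0
finger_force: 0.0
```

```bash
cat >> h.py <<'E'
from scipy.spatial.transform import Rotation as Ro
C=np.array([.5616,-.0056])
def dp(*targets):
    s=manip.get_state(); q=s["tool_rot"]; R=Ro.from_quat([q[1],q[2],q[3],q[0]]).as_matrix(); p=np.array(s["tcp_pos"])
    print("t",round(float(s["clock"]),2),"tcp",p.round(4),"F",np.round(s["force"],1),"w",np.round(s["grip_width"],3),"ff",np.round(s["finger_force"],1),"tilt",np.round(R[:,2],3),"xt",np.round(R[:,0],3))
    for t in targets: print(np.round(t,4),"->",(R.T@(np.array(t)-p)/.5).round(4))
E
python3 -c "
from h import *
dp((.5316,-.0385,.219),(.5316,-.0385,.135))"
```

```text
t 0.93 tcp [ 0.4498 -0.2197  0.2185] F [0.7 0.  1.2] w 1.0 ff 0.0 tilt [-0. -0. -1.] xt [ 0.899  0.438 -0.   ]
[ 0.5316 -0.0385  0.219 ] -> [ 0.3058 -0.2541 -0.0011]
[ 0.5316 -0.0385  0.135 ] -> [ 0.3058 -0.2541  0.1669]
```

Emit:
servo_tool(hand=[0, 0, 0, 0, 0], dp=[[0.062, -0.05, 0], [0.123, -0.1, 0], [0.185, -0.15, 0], [0.246, -0.2, 0], [0.306, -0.254, 0]], angular=[[0, 0, 0], [0, 0, 0], [0, 0, 0], [0, 0, 0], [0, 0, 0]])

```text
clock: 1.35
tcp_pos: [0.5317, -0.0386, 0.2184]
tool_rot: [0.0, 0.974, 0.225, -0.0]
force: [0.7, -0.3, 0.5]
grip_width: 1.0
finger_force: 0.0
```

Emit:
servo_tool(hand=[0, 0, 0, 0, 0.3], dp=[[0, 0, 0.03], [0, 0, 0.08], [0, 0, 0.13], [0, 0, 0.166], [0, 0, 0.166]], angular=[[0, 0, 0], [0, 0, 0], [0, 0, 0], [0, 0, 0], [0, 0, 0]])

```text
clock: 1.77
tcp_pos: [0.5281, -0.0399, 0.1319]
tool_rot: [-0.001, 0.974, 0.225, -0.004]
force: [-1.5, 0.4, -0.6]
grip_width: 0.965
finger_force: 0.0
```

Emit:
servo_tool(hand=[1, 1, 1, 1, 1], dp=[[0, 0, 0], [0, 0, 0], [0, 0, 0], [0, 0, 0], [0, 0, 0]], angular=[[0, 0, 0], [0, 0, 0], [0, 0, 0], [0, 0, 0], [0, 0, 0]])

```text
clock: 2.18
tcp_pos: [0.532, -0.0402, 0.1367]
tool_rot: [0.0, 0.974, 0.225, 0.001]
force: [-0.4, -0.5, -0.2]
grip_width: 0.618
finger_force: 0.0
```

Emit:
servo_tool(hand=[1, 1, 1, 1, 1], dp=[[0, 0, 0], [0, 0, 0], [0, 0, 0], [0, 0, 0], [0, 0, 0]], angular=[[0, 0, 0], [0, 0, 0], [0, 0, 0], [0, 0, 0], [0, 0, 0]])

```text
clock: 2.6
tcp_pos: [0.5314, -0.0401, 0.1357]
tool_rot: [0.0, 0.974, 0.225, 0.0]
force: [0.7, -1.3, 0.1]
grip_width: 0.26
finger_force: 1.7
```

```bash
python3 -c "
from h import *
im,d=grab('side','grip')
s=manip.get_state(); th0=np.arctan2(*(np.array(s['tcp_pos'])[:2]-C)[::-1]); print('handle dir',np.degrees(th0))
cv2.imwrite('pics/gripc.png',cv2.resize(im[110:240,210:350,::-1],(560,520)))
p=np.array(s['tcp_pos']); a=np.radians(-131.8)
dp(*[(*(p[:2]+.045*(np.array([np.cos(a+t),np.sin(a+t)])-[np.cos(a),np.sin(a)])),p[2]) for t in (.12,.24,.36,.48,.6,.72,.84,.96,1.08,1.2,1.3,1.4,1.6)])"
```

```text
handle dir -129.6624896346648
t 2.65 tcp [ 0.532  -0.0413  0.1358] F [ 2.3 -5.7 -1.1] w 0.221 ff 2.8 tilt [ 0.001 -0.002 -1.   ] xt [0.899 0.438 0.   ]
[ 0.5362 -0.0447  0.1358] -> [0.0047 0.0097 0.    ]
[ 0.5408 -0.0475  0.1358] -> [0.0105 0.0188 0.    ]
[ 0.5457 -0.0498  0.1358] -> [0.0173 0.0272 0.0001]
[ 0.5508 -0.0514  0.1358] -> [0.0251 0.0346 0.0001]
[ 0.5561 -0.0524  0.1358] -> [0.0338 0.0411 0.0001]
[ 0.5615 -0.0528  0.1358] -> [0.0431 0.0465 0.0001]
[ 0.5669 -0.0525  0.1358] -> [0.053  0.0507 0.0001]
[ 0.5722 -0.0516  0.1358] -> [0.0634 0.0538 0.0002]
[ 0.5774 -0.0501  0.1358] -> [0.074  0.0555 0.0002]
[ 0.5824 -0.0479  0.1358] -> [0.0848 0.056  0.0002]
[ 0.5863 -0.0457  0.1358] -> [0.0938 0.0554 0.0002]
[ 0.5899 -0.0431  0.1358] -> [0.1027 0.0539 0.0002]
[ 0.5964 -0.0368  0.1358] -> [0.1198 0.0483 0.0002]
```

View pics/gripc.png

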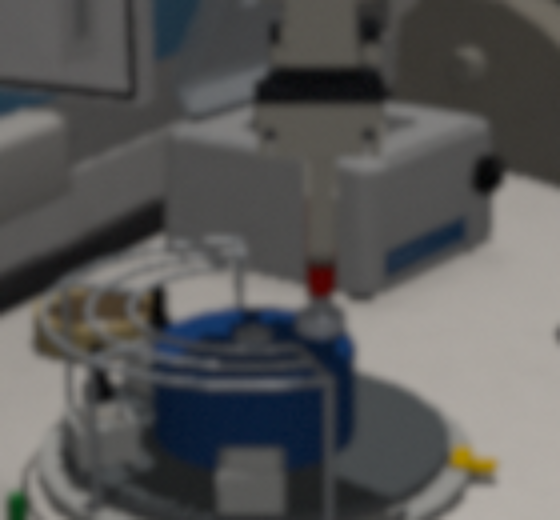

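The fingers hold the red handle (crop (320,280)). Now I'll wind along the 45 mm arc.

Emit:
servo_tool(hand=[1, 1, 1, 1, 1], dp=[[0, 0, 0], [0.0047, 0.0097, 0], [0.0105, 0.0188, 0], [0.0173, 0.0272, 0], [0.0251, 0.0346, 0]], angular=[[0, 0, 0], [0, 0, 0], [0, 0, 0], [0, 0, 0], [0, 0, 0]])

```text
clock: 3.07
tcp_pos: [0.5475, -0.0508, 0.1349]
tool_rot: [-0.001, 0.974, 0.225, -0.004]
force: [-4.9, -1.7, 3.2]
grip_width: 0.206
finger_force: 40.0
```

Emit:
servo_tool(hand=[1, 1, 1, 1, 1], dp=[[0.0087, 0.0065, 0], [0.018, 0.0119, 0], [0.0279, 0.0161, 0], [0.0383, 0.0192, 0], [0.0489, 0.0209, 0]], angular=[[0, 0, 0], [0, 0, 0], [0, 0, 0], [0, 0, 0], [0, 0, 0]])

```text
clock: 3.48
tcp_pos: [0.5751, -0.0515, 0.1349]
tool_rot: [0.001, 0.975, 0.224, -0.003]
force: [-3.3, -4.8, 0.7]
grip_width: 0.208
finger_force: 40.0
```

Emit:
servo_tool(hand=[1, 1, 1, 1, 1], dp=[[0.0108, 0.0005, 0], [0.0108, 0.0005, 0], [0.0108, 0.0005, 0], [0.0108, 0.0005, 0], [0.0108, 0.0005, 0]], angular=[[0, 0, 0], [0, 0, 0], [0, 0, 0], [0, 0, 0], [0, 0, 0]])

```text
clock: 3.9
tcp_pos: [0.5821, -0.0486, 0.1352]
tool_rot: [0.001, 0.974, 0.224, 0.0]
force: [0.2, -5.5, -4.4]
grip_width: 0.209
finger_force: 40.0
```

```bash
python3 -c "
from h import *
im,d=grab('top','wound')
cv2.imwrite('pics/woundc.png',cv2.resize(im[130:250,230:350,::-1],(600,600),interpolation=2))
s=manip.get_state(); p=np.array(s['tcp_pos']); v=p[:2]-C; a=np.arctan2(v[1],v[0]); print('dir',np.degrees(a),'r',np.hypot(*v),'theta',a-np.radians(-131.8)); dp()"
```

```text
dir -64.54607420804678 r 0.04764771700812377 theta 1.173802439961519
t 3.95 tcp [ 0.5821 -0.0486  0.1353] F [ 0.6 -5.4 -5.1] w 0.208 ff 40.0 tilt [ 0.001 -0.002 -1.   ] xt [ 0.899  0.437 -0.   ]
```

View pics/woundc.png

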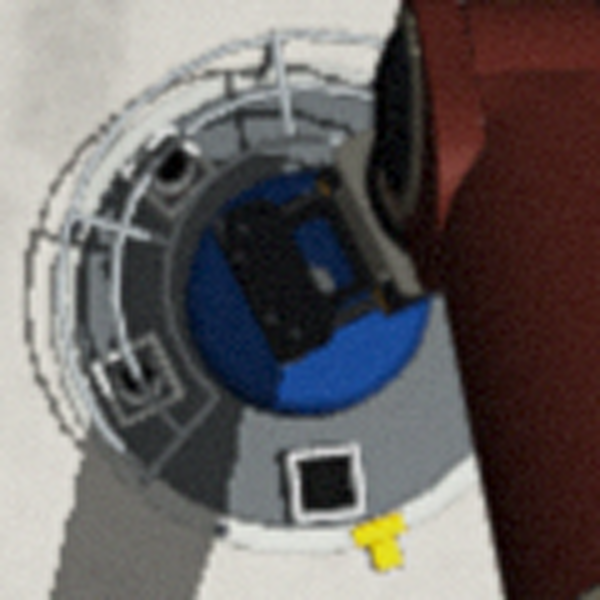

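The picture shows the empty bay with its black pad at crop (325,483), just short of the pointer at (380,535). Bottles are in the bays at (135,380) and (175,170). I'll refine the axis and angle before pressing.

```bash
python3 -c "
from h import *
from scipy.optimize import least_squares
X=np.array([[.532,-.0413],[.5475,-.0508],[.5751,-.0515],[.5821,-.0486]])
r=least_squares(lambda c:np.hypot(*(X-c).T)-.045,C); print('C fit',r.x,r.fun)
pad=ray('top',230+325/5,130+483/5,.025)[:2]; ptr=np.array([.4327,-.048])
for c in (C,np.array([.5616,-.0075]),r.x):
    v=pad-c;w=ptr-c; a=np.arctan2(v[1],v[0])%6.2832; b=np.arctan2(w[1],w[0])%6.2832
    print(pad,'rpad',np.hypot(*v),'theta',1.40-(b-a), 'ptr deg',np.degrees(b),'rptr',np.hypot(*w))
s=manip.get_state();p=np.array(s['tcp_pos']);v=p[:2]-r.x;a=np.arctan2(v[1],v[0]);print('handle deg',np.degrees(a),np.hypot(*v))
for t in (.04,.08,.12,.16,.2,.24,.28,.32,.36,.4,.44): print(t,((np.array([[.899,.438],[.438,-.899]])@(.045*(np.array([np.cos(a+t),np.sin(a+t)])-[np.cos(a),np.sin(a)])))/.5).round(4))
"
```

```text
C fit [ 0.562418   -0.00824892] [-8.19800623e-05  9.03630026e-05  7.20372973e-05 -1.04674407e-04]
[ 0.46229171 -0.0193727 ] rpad 0.1002587825069017 theta 1.220018516119577 ptr deg 198.20879854678478 rptr 0.13569439929488616
[ 0.46229171 -0.0193727 ] rpad 0.10001548477676862 theta 1.2145590524664946 ptr deg 197.4434068360853 rptr 0.13511276771645234
[ 0.46229171 -0.0193727 ] rpad 0.10074230864394018 theta 1.2132871856800982 ptr deg 197.0381185842838 rptr 0.13567206206538612
handle deg -64.03587601245101 0.04490613483750846
0.04 [ 0.0036 -0.0001]
0.08 [ 0.0072 -0.0003]
0.12 [ 0.0108 -0.0006]
0.16 [ 0.0143 -0.0011]
0.2 [ 0.0179 -0.0018]
0.24 [ 0.0214 -0.0026]
0.28 [ 0.0249 -0.0035]
0.32 [ 0.0283 -0.0046]
0.36 [ 0.0317 -0.0058]
0.4 [ 0.035  -0.0071]
0.44 [ 0.0383 -0.0086]
```

Emit:
servo_tool(hand=[1, 1, 1, 1, 1], dp=[[-0.002, 0.006, 0.004], [-0.002, 0.006, 0.008], [-0.002, 0.006, 0.012], [-0.002, 0.006, 0.018], [-0.002, 0.006, 0.018]], angular=[[0, 0, 0], [0, 0, 0], [0, 0, 0], [0, 0, 0], [0, 0, 0]], newtons=50)

```text
clock: 4.37
tcp_pos: [0.5828, -0.0487, 0.1312]
tool_rot: [-0.0, 0.974, 0.225, 0.001]
force: [-6.2, -0.8, 21.9]
grip_width: 0.21
finger_force: 50.0
```

Emit:
servo_tool(hand=[1, 1, 1, 1, 1], dp=[[0, 0, 0], [0, 0, 0], [0, 0, 0], [0, 0, 0], [0, 0, 0]], angular=[[0, 0, 0], [0, 0, 0], [0, 0, 0], [0, 0, 0], [0, 0, 0]])

```text
clock: 4.78
tcp_pos: [0.5828, -0.0487, 0.1312]
tool_rot: [-0.0, 0.974, 0.225, 0.002]
force: [-5.9, -1.4, 21.0]
grip_width: 0.208
finger_force: 50.0
```

It is blocked 4 mm down (21 N), as expected off the hole. I'll ease the press and sweep counter-clockwise.

Emit:
servo_tool(hand=[1, 1, 1, 1, 1], dp=[[0.003, 0, -0.002], [0.005, 0, -0.002], [0.007, 0, -0.002], [0.009, -0.0004, -0.002], [0.0115, -0.0006, -0.002]], angular=[[0, 0, 0], [0, 0, 0], [0, 0, 0], [0, 0, 0], [0, 0, 0]])

```text
clock: 5.2
tcp_pos: [0.5839, -0.0482, 0.1313]
tool_rot: [0.0, 0.974, 0.225, -0.003]
force: [-12.9, -4.1, 23.2]
grip_width: 0.203
finger_force: 50.0
```

Emit:
servo_tool(hand=[1, 1, 1, 1, 1], dp=[[0.0018, -0.0002, 0], [0.0036, -0.0006, 0], [0.0054, -0.0008, 0], [0.0072, -0.001, 0], [0.009, -0.0013, 0]], angular=[[0, 0, 0], [0, 0, 0], [0, 0, 0], [0, 0, 0], [0, 0, 0]])

```text
clock: 5.62
tcp_pos: [0.5847, -0.0478, 0.1312]
tool_rot: [0.001, 0.975, 0.224, -0.007]
force: [-15.1, -7.4, 27.5]
grip_width: 0.202
finger_force: 50.0
```

Friction at this press is too high, so I'll ease it to a few newtons.

Emit:
servo_tool(hand=[1, 1, 1, 1, 1], dp=[[0, 0, -0.004], [0, 0, -0.008], [0, 0, -0.009], [0, 0, -0.009], [0, 0, -0.009]], angular=[[0, 0, 0], [0, 0, 0], [0, 0, 0], [0, 0, 0], [0, 0, 0]])

```text
clock: 6.03
tcp_pos: [0.5888, -0.045, 0.1322]
tool_rot: [-0.0, 0.974, 0.225, -0.002]
force: [-4.5, -3.0, 3.3]
grip_width: 0.208
finger_force: 50.0
```

```bash
cat >> h.py <<'E'
C=np.array([.5624,-.0082])
def th():
    p=np.array(manip.get_state()['tcp_pos']); v=p[:2]-C; a=np.arctan2(v[1],v[0]); print('theta~',round(1.213+a+np.radians(64.04),3),'r',np.hypot(*v).round(4))
E
python3 -c "
from h import *
dp();th()"
```

```text
t 6.03 tcp [ 0.5888 -0.045   0.1322] F [-4.5 -3.   3.3] w 0.208 ff 50.0 tilt [-0.004 -0.001 -1.   ] xt [ 0.899  0.438 -0.004]
theta~ 1.383 r 0.0453
```

Emit:
servo_tool(hand=[1, 1, 1, 1, 1], dp=[[0, 0, 0.0035], [0.002, -0.0003, 0.0035], [0.004, -0.0006, 0.0035], [0.006, -0.001, 0.0035], [0.008, -0.0015, 0.0035]], angular=[[0, 0, 0], [0, 0, 0], [0, 0, 0], [0, 0, 0], [0, 0, 0]])

```text
clock: 6.45
tcp_pos: [0.5912, -0.0434, 0.1318]
tool_rot: [0.0, 0.974, 0.225, -0.003]
force: [-8.2, -3.5, 9.3]
grip_width: 0.203
finger_force: 50.0
```

```bash
python3 -c "
from h import *
dp();th()"
```

```text
t 6.45 tcp [ 0.5912 -0.0434  0.1318] F [-8.2 -3.5  9.3] w 0.203 ff 50.0 tilt [-0.006 -0.002 -1.   ] xt [ 0.899  0.438 -0.007]
theta~ 1.446 r 0.0455
```

Emit:
servo_tool(hand=[1, 1, 1, 1, 1], dp=[[0.0018, -0.0007, 0], [0.0036, -0.0014, 0], [0.0054, -0.002, 0], [0.007, -0.0028, 0], [0.0085, -0.0036, 0]], angular=[[0, 0, 0], [0, 0, 0], [0, 0, 0], [0, 0, 0], [0, 0, 0]])

```text
clock: 6.87
tcp_pos: [0.5968, -0.0379, 0.1303]
tool_rot: [-0.0, 0.974, 0.225, -0.001]
force: [-3.9, -2.3, 4.3]
grip_width: 0.206
finger_force: 50.0
```

Emit:
servo_tool(hand=[1, 1, 1, 1, 1], dp=[[0.0017, -0.0008, 0], [0.0034, -0.0016, 0], [0.005, -0.0024, 0], [0.0067, -0.0032, 0], [0.0083, -0.004, 0]], angular=[[0, 0, 0], [0, 0, 0], [0, 0, 0], [0, 0, 0], [0, 0, 0]])

```text
clock: 7.28
tcp_pos: [0.5975, -0.0371, 0.13]
tool_rot: [0.001, 0.974, 0.224, -0.003]
force: [-7.6, -4.5, 6.3]
grip_width: 0.21
finger_force: 50.0
```

```bash
python3 -c "
from h import *
dp();th()"
```

```text
t 7.28 tcp [ 0.5975 -0.0371  0.13  ] F [-7.6 -4.5  6.3] w 0.21 ff 50.0 tilt [-0.006 -0.003 -1.   ] xt [ 0.899  0.437 -0.007]
theta~ 1.643 r 0.0455
```

z dropped and the rotation stalled, so the pin may be at a hole. Pressing down.

Emit:
servo_tool(hand=[1, 1, 1, 1, 1], dp=[[-0.002, 0.001, 0.004], [-0.004, 0.002, 0.008], [-0.004, 0.002, 0.012], [-0.004, 0.002, 0.014], [-0.004, 0.002, 0.014]], angular=[[0, 0, 0], [0, 0, 0], [0, 0, 0], [0, 0, 0], [0, 0, 0]])

```text
clock: 7.7
tcp_pos: [0.5964, -0.0384, 0.1228]
tool_rot: [0.0, 0.974, 0.224, -0.003]
force: [-6.2, -3.6, 3.0]
grip_width: 0.206
finger_force: 50.0
```

```bash
python3 -c "
from h import *
dp();th()"
```

```text
t 7.7 tcp [ 0.5964 -0.0384  0.1228] F [-6.2 -3.6  3. ] w 0.206 ff 50.0 tilt [-0.005 -0.002 -1.   ] xt [ 0.899  0.437 -0.006]
theta~ 1.606 r 0.0455
```

Emit:
servo_tool(hand=[1, 1, 1, 1, 1], dp=[[0, 0, 0.004], [0, 0, 0.008], [0, 0, 0.01], [0, 0, 0.01], [0, 0, 0.01]], angular=[[0, 0, 0], [0, 0, 0], [0, 0, 0], [0, 0, 0], [0, 0, 0]])

```text
clock: 8.12
tcp_pos: [0.5968, -0.0383, 0.1214]
tool_rot: [0.001, 0.975, 0.224, -0.002]
force: [-11.6, -2.9, 20.9]
grip_width: 0.209
finger_force: 50.0
```

```bash
python3 -c "
from h import *
dp();th()"
```

```text
t 8.12 tcp [ 0.5968 -0.0383  0.1214] F [-11.6  -2.9  20.9] w 0.209 ff 50.0 tilt [-0.004 -0.002 -1.   ] xt [ 0.899  0.437 -0.004]
theta~ 1.613 r 0.0457
```

It bottomed 14 mm down and is locked at about 1.6 rad. I'll relax, open and lift.

Emit:
servo_tool(hand=[1, 1, 0, 0, 0], dp=[[-0.003, 0, -0.005], [-0.006, 0, -0.009], [-0.006, 0, -0.009], [-0.006, 0, -0.009], [-0.006, 0, -0.009]], angular=[[0, 0, 0], [0, 0, 0], [0, 0, 0], [0, 0, 0], [0, 0, 0]], newtons=12)

```text
clock: 8.53
tcp_pos: [0.5971, -0.0368, 0.123]
tool_rot: [-0.0, 0.974, 0.225, 0.001]
force: [0.5, 0.3, -0.1]
grip_width: 0.378
finger_force: 0.0
```

Emit:
servo_tool(hand=[0, 0, 0, 0, 0], dp=[[0, 0, 0], [0, 0, 0], [0, 0, 0], [0, 0, -0.03], [0, 0, -0.09]], angular=[[0, 0, 0], [0, 0, 0], [0, 0, 0], [0, 0, 0], [0, 0, 0]])

```text
clock: 8.95
tcp_pos: [0.5933, -0.0378, 0.1648]
tool_rot: [-0.001, 0.974, 0.225, -0.004]
force: [0.4, -0.8, -0.3]
grip_width: 0.732
finger_force: 0.0
```

Emit:
servo_tool(hand=[0, 0, 0, 0, 0], dp=[[0, 0, -0.05], [0, 0, -0.1], [0, 0, -0.1], [0, 0, -0.1], [0, 0, -0.1]], angular=[[0, 0, 0], [0, 0, 0], [0, 0, 0], [0, 0, 0], [0, 0, 0]])

```text
clock: 9.37
tcp_pos: [0.5955, -0.0379, 0.2173]
tool_rot: [-0.0, 0.974, 0.225, -0.001]
force: [-0.4, -0.3, -0.5]
grip_width: 0.995
finger_force: 0.0
```

```bash
python3 -c "
from h import *
# bottle centre from first pictures: black bulb tops by colour, and both-view ranges
for n,box in(('top',(155,180,220,245)),('side',(225,250,265,315))):
    z=np.load(f'pics/{n}0.npz'); g=z['im'].max(2); u0,u1,v0,v1=box
    m=np.zeros_like(g); m[v0:v1,u0:u1]=(g[v0:v1,u0:u1]<60); P=cloud(n,z['d']); vv,uu=np.nonzero(m); print(n,len(uu),uu.min(),uu.max(),vv.min(),vv.max(),P[m>0].mean(0).round(4))
    if n=='top': print('bulb ray z.065',ray('top',uu.mean(),vv.mean(),.06))
    else:
        K,R,t=cam('side'); 
        for v in (vv.min()+4,(vv.min()+vv.max())//2,vv.max()-3):
            s=uu[vv==v]; q=P[v,s]; d=(q.mean(0)+R.T@t); d[2]=0; d/=np.linalg.norm(d); print(v,q.mean(0).round(4),s.min(),s.max(),'centre~',(q.mean(0)+d*.007).round(4))
dp((.447,.329,.2),(.447,.329,.038))"
```

```text
top 37 162 168 229 235 [0.4479 0.3265 0.0606]
bulb ray z.065 [0.44787293 0.32664907 0.06      ]
side 115 233 241 273 291 [0.4453 0.3336 0.0511]
277 [0.4458 0.3329 0.0638] 235 238 centre~ [0.4498 0.3272 0.0638]
282 [0.4467 0.3324 0.0529] 234 239 centre~ [0.4507 0.3267 0.0529]
288 [0.4443 0.3351 0.0427] 233 241 centre~ [0.4483 0.3294 0.0427]
t 9.37 tcp [ 0.5955 -0.0379  0.2173] F [-0.4 -0.3 -0.5] w 0.995 ff 0.0 tilt [-0.001  0.    -1.   ] xt [ 0.899  0.439 -0.001]
[0.447 0.329 0.2  ] -> [ 0.055  -0.7898  0.035 ]
[0.447 0.329 0.038] -> [ 0.0553 -0.7895  0.359 ]
```

Emit:
servo_tool(hand=[0, 0, 0, 0, 0], dp=[[0.006, -0.078, 0], [0.012, -0.157, 0], [0.018, -0.236, 0], [0.024, -0.315, 0], [0.029, -0.393, 0]], angular=[[0, 0, 0], [0, 0, 0], [0, 0, 0], [0, 0, 0], [0, 0, 0]])

```text
clock: 9.78
tcp_pos: [0.521, 0.1463, 0.2163]
tool_rot: [-0.0, 0.974, 0.225, -0.002]
force: [1.1, 0.3, 0.5]
grip_width: 1.0
finger_force: 0.0
```

Emit:
servo_tool(hand=[0, 0, 0, 0, 0], dp=[[0.006, -0.078, 0], [0.012, -0.157, 0], [0.018, -0.236, 0], [0.024, -0.315, 0], [0.029, -0.393, 0]], angular=[[0, 0, 0], [0, 0, 0], [0, 0, 0], [0, 0, 0], [0, 0, 0]])

```text
clock: 10.2
tcp_pos: [0.448, 0.3291, 0.2163]
tool_rot: [0.001, 0.974, 0.225, -0.001]
force: [1.4, -0.4, -0.0]
grip_width: 0.997
finger_force: 0.0
```

Emit:
servo_tool(hand=[0, 0, 0, 0, 0], dp=[[0, 0, 0], [0, 0, 0.05], [0, 0, 0.1], [0, 0, 0.14], [0, 0, 0.18]], angular=[[0, 0, 0], [0, 0, 0], [0, 0, 0], [0, 0, 0], [0, 0, 0]])

```text
clock: 10.62
tcp_pos: [0.4487, 0.3269, 0.1254]
tool_rot: [0.001, 0.974, 0.225, -0.002]
force: [0.3, -0.7, -0.2]
grip_width: 1.002
finger_force: 0.0
```

```bash
python3 -c "
from h import *
im,d=grab('top','locked'); im2,d2=grab('side','pre')
o=np.zeros((400,800,3),np.uint8); o[:,:400]=cv2.resize(im[145:245,235:335,::-1],(400,400),interpolation=2); o[:,400:]=cv2.resize(im2[220:320,190:290,::-1],(400,400),interpolation=2); cv2.imwrite('pics/c3.png',o)
g=im.max(2); m=np.zeros_like(g); m[218:240,280:325]=(g[218:240,280:325]<70)*255
k,l,s,c=cv2.connectedComponentsWithStats(m); print([(s[i].tolist(),c[i].round(1)) for i in range(1,k)])
i=1+s[1:,4].argmax(); pad=ray('top',*c[i],.025); v=pad[:2]-C; print('pad',pad,'r',np.hypot(*v),'theta',1.4+np.arctan2(v[1],v[0])%6.2832-np.radians(197.2))
hs=cv2.cvtColor(im,cv2.COLOR_RGB2HSV); blobs('top',im,d,(0,120,60),(6,255,255)); blobs('side',im2,d2,(0,120,60),(6,255,255))
dp((.4495,.328,.04))"
```

```text
[([296, 219, 7, 12, 18], array([298.5, 223.9])), ([301, 218, 13, 11, 99], array([307.1, 222.7]))]
pad [ 0.47290026 -0.05244553  0.025     ] r 0.09983922106917101 theta 1.5589474025950212
top [255, 75, 41, 28, 903] [275.5  87.8] [0.812 0.035 0.132] zmax 0.138
top [303, 167, 9, 8, 45] [307.2 170.7] [ 0.593 -0.037  0.163] zmax 0.167
top [90, 202, 50, 41, 579] [111.  221.2] [0.461 0.322 0.49 ] zmax 0.512
top [81, 229, 21, 36, 203] [ 91.4 247. ] [0.419 0.344 0.507] zmax 0.513
top [147, 311, 8, 9, 20] [149.8 315.2] [0.346 0.212 0.662] zmax 0.665
top [152, 334, 20, 23, 140] [160.4 344.3] [0.32  0.193 0.693] zmax 0.704
top [159, 361, 18, 18, 66] [165.5 368.5] [0.302 0.183 0.713] zmax 0.718
top [276, 364, 45, 20, 453] [298.5 373.1] [ 0.076 -0.027  0.014] zmax 0.023
top [155, 369, 4, 12, 18] [156.8 374.3] [0.296 0.191 0.713] zmax 0.718
top [189, 371, 19, 13, 140] [197.5 378.9] [0.304 0.143 0.752] zmax 0.756
side [223, 0, 29, 22, 179] [236.5   7.8] [0.422 0.331 0.505] zmax 0.515
side [265, 159, 6, 25, 134] [267.7 170.5] [ 0.591 -0.032  0.135] zmax 0.164
side [166, 162, 35, 21, 554] [182.6 172.3] [0.797 0.053 0.124] zmax 0.134
side [172, 207, 29, 11, 103] [185.6 213.6] [0.794 0.063 0.006] zmax 0.015
side [472, 260, 24, 18, 202] [482.3 267.7] [ 0.081 -0.005  0.012] zmax 0.04
side [24, 311, 3, 6, 15] [ 25.1 313.1] [0.757 0.55  0.014] zmax 0.016
t 10.72 tcp [0.447  0.3254 0.1236] F [-1.1  0.1 -1. ] w 1.0 ff 0.0 tilt [-0.008 -0.006 -1.   ] xt [ 0.899  0.439 -0.01 ]
[0.4495 0.328  0.04  ] -> [ 0.0086 -0.0028  0.1671]
```

View pics/c3.png

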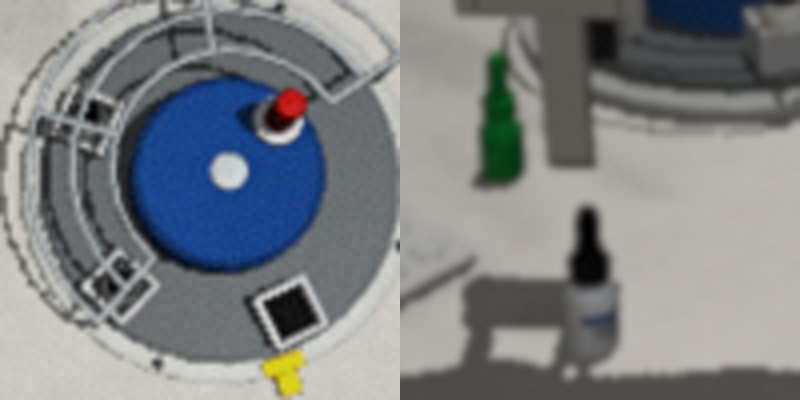

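Left crop: the empty bay with its pad is at (290,308), near the pointer, and the handle top is at z 0.162 (down). Right crop: the blue-banded bottle stands at (592,285), in front of the fingers. I'll descend and grasp it by the collar.

Emit:
servo_tool(hand=[0, 0, 0, 0, 0], dp=[[0.001, 0, 0.04], [0.001, 0, 0.09], [0.001, 0, 0.14], [0.001, 0, 0.174], [0.001, 0, 0.174]], angular=[[0, 0, 0], [0, 0, 0], [0, 0, 0], [0, 0, 0], [0, 0, 0]])

```text
clock: 11.13
tcp_pos: [0.4483, 0.3265, 0.0381]
tool_rot: [0.001, 0.974, 0.225, -0.003]
force: [-0.9, 0.7, 0.3]
grip_width: 0.999
finger_force: 0.0
```

Emit:
servo_tool(hand=[0.3, 0.5, 0.6, 0.7, 0.7], dp=[[0, 0, 0], [0, 0, 0], [0, 0, 0], [0, 0, 0], [0, 0, 0]], angular=[[0, 0, 0], [0, 0, 0], [0, 0, 0], [0, 0, 0], [0, 0, 0]])

```text
clock: 11.55
tcp_pos: [0.4508, 0.3285, 0.0421]
tool_rot: [-0.0, 0.974, 0.225, 0.001]
force: [-0.3, 0.5, -0.9]
grip_width: 0.692
finger_force: 0.0
```

```bash
python3 -c "
from h import *
dp((.4495,.328,.04))"
```

```text
t 11.55 tcp [0.4508 0.3285 0.0421] F [-0.3  0.5 -0.9] w 0.692 ff 0.0 tilt [ 0.002  0.001 -1.   ] xt [0.899 0.438 0.002]
[0.4495 0.328  0.04  ] -> [-0.0029 -0.0002  0.0041]
```

Emit:
servo_tool(hand=[0.8, 0.9, 1, 1, 1], dp=[[-0.002, 0, 0.003], [-0.002, 0, 0.003], [-0.002, 0, 0.003], [-0.002, 0, 0.003], [-0.002, 0, 0.003]], angular=[[0, 0, 0], [0, 0, 0], [0, 0, 0], [0, 0, 0], [0, 0, 0]])

```text
clock: 11.97
tcp_pos: [0.4494, 0.3277, 0.0394]
tool_rot: [-0.0, 0.974, 0.225, -0.0]
force: [0.7, 0.6, 0.8]
grip_width: 0.331
finger_force: 0.0
```

Emit:
servo_tool(hand=[1, 1, 1, 1, 1], dp=[[0, 0, 0], [0, 0, 0], [0, 0, 0], [0, 0, 0], [0, 0, 0]], angular=[[0, 0, 0], [0, 0, 0], [0, 0, 0], [0, 0, 0], [0, 0, 0]])

```text
clock: 12.38
tcp_pos: [0.4493, 0.3277, 0.0394]
tool_rot: [-0.0, 0.974, 0.225, -0.0]
force: [0.7, -0.4, -0.5]
grip_width: 0.182
finger_force: 12.0
```

Emit:
servo_tool(hand=[1, 1, 1, 1, 1], dp=[[0, 0, 0], [0, 0, 0], [0, 0, 0], [0, 0, 0], [0, 0, 0]], angular=[[0, 0, 0], [0, 0, 0], [0, 0, 0], [0, 0, 0], [0, 0, 0]])

```text
clock: 12.8
tcp_pos: [0.4493, 0.3277, 0.0394]
tool_rot: [-0.0, 0.974, 0.225, 0.0]
force: [-0.9, -0.2, 0.1]
grip_width: 0.178
finger_force: 12.0
```

```bash
python3 -c "
from h import *
dp()"
```

```text
t 12.8 tcp [0.4493 0.3277 0.0394] F [-0.9 -0.2  0.1] w 0.178 ff 12.0 tilt [-0.  0. -1.] xt [0.899 0.438 0.   ]
```

Emit:
servo_tool(hand=[1, 1, 1, 1, 1], dp=[[0, 0, -0.04], [0, 0, -0.11], [0, 0, -0.18], [0, 0, -0.25], [0, 0, -0.3]], angular=[[0, 0, 0], [0, 0, 0], [0, 0, 0], [0, 0, 0], [0, 0, 0]], newtons=15)

```text
clock: 13.22
tcp_pos: [0.45, 0.3282, 0.1925]
tool_rot: [-0.001, 0.974, 0.225, 0.002]
force: [0.5, 0.3, -1.4]
grip_width: 0.178
finger_force: 15.0
```

```bash
python3 -c "
from h import *
dp((.461,.138,.19),(.4729,-.0524,.19))"
```

```text
t 13.22 tcp [0.45   0.3282 0.1925] F [ 0.5  0.3 -1.4] w 0.178 ff 15.0 tilt [ 0.003  0.002 -1.   ] xt [0.899 0.438 0.003]
[0.461 0.138 0.19 ] -> [-0.1469  0.3516  0.0043]
[ 0.4729 -0.0524  0.19  ] -> [-0.2925  0.7043  0.0036]
```

Emit:
servo_tool(hand=[1, 1, 1, 1, 1], dp=[[-0.01, 0.024, 0], [-0.028, 0.068, 0], [-0.05, 0.12, 0], [-0.073, 0.176, 0], [-0.097, 0.235, 0]], angular=[[0, 0, 0], [0, 0, 0], [0, 0, 0], [0, 0, 0], [0, 0, 0]])

```text
clock: 13.63
tcp_pos: [0.4563, 0.1992, 0.1886]
tool_rot: [0.0, 0.974, 0.225, -0.001]
force: [0.9, -0.2, -0.5]
grip_width: 0.179
finger_force: 15.0
```

Emit:
servo_tool(hand=[1, 1, 1, 1, 1], dp=[[-0.024, 0.059, 0], [-0.048, 0.116, 0], [-0.073, 0.176, 0], [-0.097, 0.235, 0], [-0.12, 0.29, 0]], angular=[[0, 0, 0], [0, 0, 0], [0, 0, 0], [0, 0, 0], [0, 0, 0]])

```text
clock: 14.05
tcp_pos: [0.4658, 0.0416, 0.1886]
tool_rot: [0.0, 0.974, 0.224, -0.001]
force: [0.9, 0.6, -0.1]
grip_width: 0.175
finger_force: 15.0
```

Emit:
servo_tool(hand=[1, 1, 1, 1, 1], dp=[[-0.02, 0.048, 0], [-0.038, 0.09, 0], [-0.055, 0.13, 0], [-0.068, 0.163, 0], [-0.076, 0.181, 0]], angular=[[0, 0, 0], [0, 0, 0], [0, 0, 0], [0, 0, 0], [0, 0, 0]])

```text
clock: 14.47
tcp_pos: [0.4714, -0.057, 0.1886]
tool_rot: [0.0, 0.975, 0.223, -0.001]
force: [-0.8, -0.6, -1.2]
grip_width: 0.177
finger_force: 15.0
```

Emit:
servo_tool(hand=[1, 1, 1, 1, 1], dp=[[0, 0, 0.05], [0, 0, 0.08], [0, 0, 0.1], [0, 0, 0.12], [0, 0, 0.12]], angular=[[0, 0, 0], [0, 0, 0], [0, 0, 0], [0, 0, 0], [0, 0, 0]])

```text
clock: 14.88
tcp_pos: [0.4703, -0.0533, 0.1273]
tool_rot: [-0.001, 0.974, 0.225, -0.003]
force: [0.2, 0.2, -0.8]
grip_width: 0.18
finger_force: 15.0
```

```bash
python3 -c "
from h import *
im,d=grab('side','over'); im1,d1=grab('top','over_t')
o=np.zeros((400,800,3),np.uint8); o[:,:400]=cv2.resize(im1[180:260,265:345,::-1],(400,400),interpolation=2); o[:,400:]=cv2.resize(im[150:250,250:350,::-1],(400,400),interpolation=2); cv2.imwrite('pics/c4.png',o)
dp((.4729,-.0524,.13))"
```

```text
t 14.98 tcp [ 0.4719 -0.0534  0.129 ] F [ 0.4  0.2 -1. ] w 0.177 ff 15.0 tilt [-0.002  0.    -1.   ] xt [ 0.899  0.439 -0.001]
[ 0.4729 -0.0524  0.13  ] -> [ 0.0027 -0.001  -0.0019]
```

View pics/c4.png

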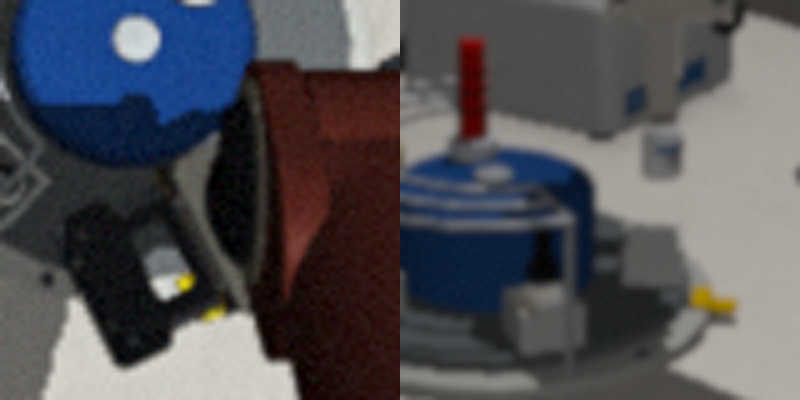

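Right crop: the bottle is held upright at (662,150) above the bay at (652,255). I'll measure the bottle-to-bay offset.

```bash
python3 -c "
from h import *
import numpy as np
z=np.load('pics/locked.npz'); im=z['im']; hs=cv2.cvtColor(im,cv2.COLOR_RGB2HSV)
P=cloud('top',z['d']); b=(slice(210,236),slice(294,322))
m=np.zeros(im.shape[:2],np.uint8); m[b]=((hs[b][...,2]>135)&(hs[b][...,1]<60))*255; m[235:]=0
k,l,s,c=cv2.connectedComponentsWithStats(m); i=1+s[1:,4].argmax(); print(s[i])
cn=cv2.findContours((l==i).astype(np.uint8),0,1)[0]; r=cv2.minAreaRect(max(cn,key=cv2.contourArea)); print('frame',r, [ray('top',*r[0],h).round(4) for h in(.048,.04)])
dm=np.zeros_like(m); dm[b]=(im.max(2)[b]<75)*255; k,l,s,c=cv2.connectedComponentsWithStats(dm); i=1+s[1:,4].argmax(); r=cv2.minAreaRect(np.argwhere(l==i)[:,::-1].astype(np.float32)); print('dark',r,ray('top',*r[0],.03).round(4))
z=np.load('pics/over.npz'); S=cloud('side',z['d']); K,R,t=cam('side')
pr=lambda p:(lambda q:(q[:2]/q[2]).round(1))(K@(R@np.array(p)+t))
print('pred bottom,top body',pr((.4719,-.0534,.09)),pr((.4719,-.0534,.125)))
q=S[180:196,309:323]; g=(np.hypot(q[...,0]-.472,q[...,1]+.053)<.03); vv,uu=np.nonzero(g)
for v in range(16):
    w=uu[vv==v]
    if len(w): print(180+v,309+w.min(),309+w.max(),q[v][g[v]].mean(0).round(4))
q=S[(S[...,2]>.03)&(S[...,2]<.052)&(np.hypot(S[...,0]-.472,S[...,1]+.053)<.035)]; print('bay',len(q),q.min(0),q.max(0),q.mean(0))
print('bay centre px',pr((.4729,-.0524,.048)))
"
```

```text
[299 213  23  22 192]
frame ((311.5000305175781, 225.50003051757812), (23.702320098876953, 19.230182647705078), 63.43495178222656) [array([ 0.4646, -0.061 ,  0.048 ]), array([ 0.4648, -0.0621,  0.04  ])]
dark ((307.1999816894531, 222.39999389648438), (9.838699340820312, 9.838698387145996), 63.43495178222656) [ 0.4735 -0.052   0.03  ]
pred bottom,top body [314.1 191.9] [314.4 178.5]
180 312 318 [ 0.4671 -0.0463  0.1241]
181 311 319 [ 0.4683 -0.0491  0.1205]
182 310 319 [ 0.4681 -0.046   0.1189]
183 310 319 [ 0.4669 -0.0434  0.1174]
184 310 319 [ 0.4667 -0.043   0.115 ]
185 310 319 [ 0.4666 -0.0429  0.1124]
186 310 319 [ 0.4662 -0.0423  0.1101]
187 310 319 [ 0.4664 -0.0429  0.1073]
188 310 319 [ 0.4662 -0.0426  0.1049]
189 310 319 [ 0.4661 -0.0423  0.1024]
190 310 319 [ 0.4666 -0.0436  0.0993]
191 310 319 [ 0.4663 -0.0432  0.0968]
192 310 319 [ 0.4663 -0.0432  0.0942]
193 310 319 [ 0.4666 -0.044   0.0913]
194 312 318 [ 0.4649 -0.0435  0.0891]
bay 190 [ 0.4493608  -0.07241312  0.03019653] [ 0.49615431 -0.02510349  0.04910905] [ 0.47157305 -0.04563509  0.0406606 ]
bay centre px [313.2 207.7]
```

The bottle (0.4726,-0.053) and bay centre (0.473,-0.052) agree within 1–2 mm. I'll descend partway into the bay and check the force.

Emit:
servo_tool(hand=[1, 1, 1, 1, 1], dp=[[0.002, -0.001, 0.02], [0.002, -0.001, 0.04], [0.002, -0.001, 0.06], [0.002, -0.001, 0.075], [0.002, -0.001, 0.075]], angular=[[0, 0, 0], [0, 0, 0], [0, 0, 0], [0, 0, 0], [0, 0, 0]])

```text
clock: 15.4
tcp_pos: [0.4725, -0.0527, 0.0912]
tool_rot: [-0.0, 0.974, 0.225, -0.001]
force: [-0.3, 0.2, -0.0]
grip_width: 0.179
finger_force: 15.0
```

Emit:
servo_tool(hand=[1, 1, 1, 1, 1], dp=[[0, 0, 0.004], [0, 0, 0.008], [0, 0, 0.012], [0, 0, 0.016], [0, 0, 0.016]], angular=[[0, 0, 0], [0, 0, 0], [0, 0, 0], [0, 0, 0], [0, 0, 0]])

```text
clock: 15.82
tcp_pos: [0.473, -0.0529, 0.0838]
tool_rot: [-0.0, 0.974, 0.225, -0.0]
force: [-0.5, -0.4, -0.9]
grip_width: 0.179
finger_force: 15.0
```

```bash
python3 -c "
from h import *
dp((.4729,-.0522,.066))"
```

```text
t 15.82 tcp [ 0.473  -0.0529  0.0838] F [-0.5 -0.4 -0.9] w 0.179 ff 15.0 tilt [-0.  0. -1.] xt [ 0.899  0.438 -0.   ]
[ 0.4729 -0.0522  0.066 ] -> [ 0.0004 -0.0013  0.0356]
```

No contact at z 0.0838, so the bottle's underside is about 4 mm inside the walls. Continuing down.

Emit:
servo_tool(hand=[1, 1, 1, 1, 1], dp=[[0, -0.001, 0.006], [0, -0.001, 0.013], [0, -0.001, 0.02], [0, -0.001, 0.027], [0, -0.001, 0.03]], angular=[[0, 0, 0], [0, 0, 0], [0, 0, 0], [0, 0, 0], [0, 0, 0]])

```text
clock: 16.23
tcp_pos: [0.4726, -0.0524, 0.0683]
tool_rot: [-0.0, 0.974, 0.225, -0.0]
force: [0.5, -1.0, -0.2]
grip_width: 0.181
finger_force: 15.0
```

Emit:
servo_tool(hand=[1, 1, 1, 1, 1], dp=[[0, 0, 0.003], [0, 0, 0.006], [0, 0, 0.008], [0, 0, 0.009], [0, 0, 0.009]], angular=[[0, 0, 0], [0, 0, 0], [0, 0, 0], [0, 0, 0], [0, 0, 0]])

```text
clock: 16.65
tcp_pos: [0.473, -0.0524, 0.0644]
tool_rot: [-0.0, 0.974, 0.225, 0.0]
force: [-0.4, -0.7, -1.1]
grip_width: 0.177
finger_force: 15.0
```

Emit:
servo_tool(hand=[1, 1, 1, 1, 1], dp=[[0, 0, 0.001], [0, 0, 0.002], [0, 0, 0.003], [0, 0, 0.004], [0, 0, 0.004]], angular=[[0, 0, 0], [0, 0, 0], [0, 0, 0], [0, 0, 0], [0, 0, 0]])

```text
clock: 17.07
tcp_pos: [0.4737, -0.0528, 0.0641]
tool_rot: [0.001, 0.974, 0.225, 0.001]
force: [-2.2, -0.6, 11.6]
grip_width: 0.18
finger_force: 15.0
```

It is seated on the pad (11.6 N). I'll back off, open and rise.

Emit:
servo_tool(hand=[1, 1, 0.75, 0.6, 0.5], dp=[[0, 0, -0.002], [0, 0, -0.0035], [0, 0, -0.0035], [0, 0, -0.0035], [0, 0, -0.0035]], angular=[[0, 0, 0], [0, 0, 0], [0, 0, 0], [0, 0, 0], [0, 0, 0]])

```text
clock: 17.48
tcp_pos: [0.4728, -0.0524, 0.064]
tool_rot: [-0.0, 0.974, 0.225, -0.0]
force: [0.2, -0.8, -0.9]
grip_width: 0.343
finger_force: 0.0
```

Emit:
servo_tool(hand=[0.4, 0.4, 0.4, 0.4, 0.4], dp=[[0, 0, 0], [0, 0, 0], [0, 0, -0.01], [0, 0, -0.04], [0, 0, -0.08]], angular=[[0, 0, 0], [0, 0, 0], [0, 0, 0], [0, 0, 0], [0, 0, 0]])

```text
clock: 17.9
tcp_pos: [0.4717, -0.0523, 0.1038]
tool_rot: [-0.001, 0.974, 0.225, -0.002]
force: [0.4, 0.6, 0.0]
grip_width: 0.6
finger_force: 0.0
```

Emit:
servo_tool(hand=[0.4, 0.4, 0.4, 0.4, 0.4], dp=[[0, 0, -0.06], [0, 0, -0.12], [0, 0, -0.18], [0, 0, -0.22], [0, 0, -0.24]], angular=[[0, 0, 0], [0, 0, 0], [0, 0, 0], [0, 0, 0], [0, 0, 0]])

```text
clock: 18.32
tcp_pos: [0.4743, -0.0525, 0.2276]
tool_rot: [0.001, 0.974, 0.225, 0.003]
force: [-0.2, 0.6, -0.5]
grip_width: 0.601
finger_force: 0.0
```

Emit:
servo_tool(hand=[0.4, 0.4, 0.4, 0.4, 0.4], dp=[[-0.03, 0.06, 0], [-0.06, 0.12, 0], [-0.09, 0.18, 0], [-0.12, 0.24, 0], [-0.14, 0.3, 0]], angular=[[0, 0, 0], [0, 0, 0], [0, 0, 0], [0, 0, 0], [0, 0, 0]])

```text
clock: 18.73
tcp_pos: [0.4746, -0.22, 0.2246]
tool_rot: [0.0, 0.974, 0.224, -0.0]
force: [1.0, 0.7, 0.6]
grip_width: 0.598
finger_force: 0.0
```

```bash
python3 -c "
from h import *
im,d=grab('side','end'); im1,d1=grab('top','end_t')
o=np.zeros((400,800,3),np.uint8); o[:,:400]=cv2.resize(im1[145:245,235:335,::-1],(400,400),interpolation=2); o[:,400:]=cv2.resize(im[150:250,240:340,::-1],(400,400),interpolation=2); cv2.imwrite('pics/c5.png',o)
dp()
q=cloud('side',d);q=q[(np.hypot(q[...,0]-.473,q[...,1]+.052)<.03)&(q[...,2]>.05)]
for a in(.05,.06,.07,.08,.09):
    w=q[(q[:,2]>a)&(q[:,2]<a+.01)]; print(a,len(w),w.mean(0).round(4) if len(w) else '')
blobs('side',im,d,(0,120,60),(6,255,255),60)"
```

```text
t 18.83 tcp [ 0.4747 -0.2249  0.2243] F [ 0.  -0.2  0.6] w 0.601 ff 0.0 tilt [ 0.    -0.004 -1.   ] xt [ 0.903  0.429 -0.002]
0.05 40 [ 0.4704 -0.0443  0.0544]
0.06 28 [ 0.4699 -0.0446  0.0652]
0.07 30 [ 0.4704 -0.0473  0.0739]
0.08 16 [ 0.4725 -0.0479  0.084 ]
0.09 18 [ 0.4718 -0.0481  0.0938]
side [265, 159, 6, 26, 121] [267.7 170.5] [ 0.591 -0.032  0.135] zmax 0.163
side [166, 162, 35, 21, 556] [182.6 172.3] [0.797 0.053 0.125] zmax 0.134
side [172, 207, 28, 11, 101] [185.4 213.7] [0.794 0.063 0.007] zmax 0.014
side [474, 260, 21, 11, 130] [484.5 265.1] [ 0.078 -0.017  0.012] zmax 0.019
```

View pics/c5.png

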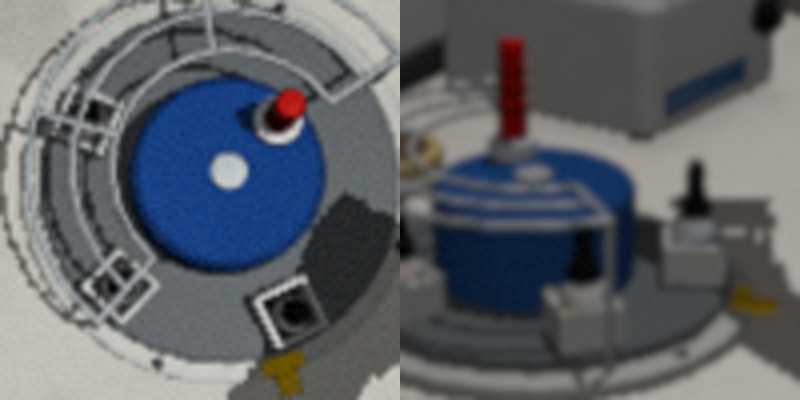

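The bottle stands upright in the bay at the pointer (left crop (292,312), right crop (696,215)). The handle is still down, and the other bottles stand in their bays. The arm is clear.

```bash
python3 -c "
from workcell import manip
print(manip.job_done())"
```

```text
the job is handed in; nothing more can be done
None
```

I handed the job in at about 19 s. The carousel is locked with its empty bay about 16 mm from the pointer (30 mm allowed), the blue bottle stands upright on the pad in that bay, and the last pictures show the red and orange bottles still in their bays; no verdict came back.

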